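# Fetch the bottom tray of onion sets and restack the rest

### The arm

A 6-joint arm with a two-finger parallel gripper is mounted at the origin on a cart in front of the work surface, level with it; the furniture and walls round the work are solid. World frame = base frame: x ahead of the robot, y to its left, z up, the work surface at z = 0. Lengths are in m, angles in rad, forces in N, time in s.
With the tool pointing down it reaches from about 0.3 to 0.85 m from the base axis. Payload 4.2 kg.
Tool frame: the origin (TCP) lies at the centre of the arm's flange, where the gripper is bolted on; the fingertips stand 191 mm ahead of it and the grasp point (between the pads) lies 172 mm ahead of it (arm.tcp_to_tips is the distance from the TCP to the fingertips, in m); z points along the fingers, y is the line along which they close (so a half turn about z gives the same grasp; the last joint's range is limited). The gripper opens to 91 mm and grips with 3 to 60 N. Pads are 32 mm wide; open, the fingers measure 118 mm over their backs; the gripper's body (76 mm by 178 mm) begins 60 mm behind the grasp point.
Start: joints at [-1.348, 0.32, 1.565, -0, 1.257, -0.02], TCP at [0.138, -0.558, 0.405] pointing down, gripper open.
Joint ranges: [-3.11, 3.11], [-0.84, 2.01], [0.21, 2.61], [-1.34, 4.49], [0.05, 2.63], [-2.56, 2.56]. Speed limits (rad/s): [2.57, 2.57, 3.14, 3.14, 3.14, 3.14].

### API

Orientations are given as a rotation vector (axis times angle).
In Python, from workcell import arm, planner, observe, eyes gives the robot as it stands. The module is installed in compiled form; this text tells all that it offers. Calls block until the motion is done:
- arm.move_to(position, orientation): joint-space move of the TCP to a pose.
- arm.move_straight(position, rate=0.15, attitude=None, threshold=None): straight line of the TCP; attitude=None keeps the orientation; rate is the mean speed in m/s. With threshold (N) it stops when the force on the tool has changed by that much, and returns True; else False.
- arm.goto_joints(angles): joint-space move.
- arm.gripper_open() and arm.grab(squeeze=None): open the fingers fully, or close them until they stop; squeeze is the grip in N (None keeps the last).
- arm.dwell(seconds).
- planner.inverse_kinematics(position, orientation): joint angles nearest the present ones, or None.
- observe(): the state.
- eyes.camera(name): name is "side" or "top"; returns the picture (480x640x3 uint8, blue, green, red); there is no depth.
- eyes.camera_params(name): a dict with "vfov" (degrees; the focal length in pixels is half the picture's height over the tangent of half this angle, whatever the lens; pixels are square), "cx", "cy" (the principal point, pixels), "k1" (the pictures are not rectified: a ray, as slopes to the right and down, at radius r is drawn at 1 + k1 r^2 times it, then the intrinsics apply), "extrinsics" (4x4, takes a point from world to camera coordinates). Camera axes: x right, y down, z forward; pixel columns grow to the right and rows downward; lengths in m; the calibration is good to about 2 mm. A picture is of the moment at which its call begins. camera_params takes no time and is no camera call.
A pose or a line that the arm cannot do raises arm.PlanningError and nothing moves.
- arm.job_done(): hands the job in; it is judged then, once.
The state is a dict: "time_s": time; "joint_positions": joint angles; "qvel": joint speeds; "effort": joint torques, N m; "ee_pos": TCP position; "tool_rot": TCP orientation; "ft_force": force on the tool from outside, world axes, zero at the start; "moment": the same for the moment, N m; "opening": finger opening in m; "grasp_force": force on a finger pad.
Only numpy, scipy, OpenCV 4.12 (cv2) and the standard library are available. Lean on these libraries where they do the work, as an engineer would, in place of code of your own. Each camera call takes 0.05 s, during which the arm holds its last target. There are 200 camera calls.

### The job

The onion sets are wanted for planting: fetch the tray of golden onion sets from the bottom of the stepped pile on the wooden stand: lift the red shallot tray and then the white garlic tray off to one side, side by side flat on the cork mat, and set the onion tray down in the empty bay of the green carrying tray, lying along the bundle of labels. Then put the other two back on the stand in their old order, garlic below and shallots above, each properly seated: the garlic one step out towards one end of the stand, the shallots stepped back again to sit straight above the stand. Keep the trays level, and leave the secateurs and the tape measure where they are.

Things in the scene. Friction and masses are not known exactly. Their poses are not given: they have to be found in the camera images.
- onion_tray: Wooden tray of golden onion sets (they stay in), lowest in the pile, 30 mm to the stand's -x. 140x60 mm, 0.3 kg. Origin: mid underside of its battens; x along the length (ends alike), z up. 5 mm boards from z 6 to 42: grip across the 60 mm at mid-length, fingertips above z 8 mm so as not to pinch the board below. Feet: 2 battens 8 (x) by 44 (y) by 6 mm high at x = +-26.
- garlic_tray: Wooden tray of white garlic cloves (they stay in), middle of the pile, straight over the stand. 140x60 mm, 0.3 kg. Origin: mid underside of its battens; x along the length (ends alike), z up. 5 mm boards from z 6 to 42: grip across the 60 mm at mid-length, fingertips above z 8 mm so as not to pinch the board below. Feet: 2 battens 8 (x) by 44 (y) by 6 mm high at x = +-26.
- shallot_tray: Wooden tray of dark red shallots (they stay in), top of the pile, 30 mm to the stand's +x. 140x60 mm, 0.3 kg. Origin: mid underside of its battens; x along the length (ends alike), z up. 5 mm boards from z 6 to 42: grip across the 60 mm at mid-length, fingertips above z 8 mm so as not to pinch the board below. Feet: 2 battens 8 (x) by 44 (y) by 6 mm high at x = +-26.
- stand: Fixed wooden stand: open frame, plan and boards as a tray, rim at 30 mm. Origin: on the bench, mid; x along, z up. A tray seats with its floor on the rim below, battens hanging inside (3 mm play each side): origin 24, 60, 96 mm above the stand's for levels 1 to 3. Stepped 30 mm along x either way, a batten clears the end board below by 5 mm; stepped over 35 it perches on it.
- cork_mat: Fixed cork mat, 160 (x) by 180 (y) mm, 4 mm thick: the side area. Origin: middle of its underside, z up. Holds two trays side by side, long sides along x, centred at y = +50 and -50 mm. (Carry with care: a fixed red toolbox, 220 mm high, stands at the back of the bench with its front at x = 0.53 m in the world, from y = -0.36 to 0.10 m.)
- carrier: Fixed green plastic carrying tray, 170 by 170 mm, rim 8 mm high, floor 3 mm above the bench. Origin: on the bench under the middle of its empty bay; x along the bay, y across, z up. The bay spans x -81 to 81, y -63 to 56 mm; beyond it at y = +79 lies a fixed bundle of wooden plant labels, 156 mm along x, 27 wide, 19 high.
- secateurs: Bystander: loose secateurs with red handles, 201 x 62 x 16 mm, lying on the bench. Origin at the middle of the underside.
- tape_measure: Bystander: loose yellow tape measure, 38 x 82 x 64 mm, standing on the bench. Origin at the middle of the underside.

How it is judged:
By the outcome, as a careful person would: the job done as asked, in the order asked, and still so for the second after the job is handed in, with the robot touching nothing.
It also fails if it takes over 149 s, if anything falls off the work surface, if the arm or the gripper's body presses on something with over 40 N, if the wrist force passes 120 N, or if a joint passes its speed limit or range.

## Working session

There is one attempt and no reset: what is moved stays moved. The work goes in short steps, each a Python script; the robot and the scene stay as the last script left them, time stands still between calls to the robot, and variables do not carry over. Pictures are saved under pics/ and viewed, at most 14 in all, crops included, and the job is handed in when it is done.

```bash
mkdir -p pics
python3 - <<'E'
from workcell import arm, observe, eyes
import cv2
for n in("top","side"):
    cv2.imwrite(f"pics/{n}0.png",eyes.camera(n)); p=eyes.camera_params(n); print(n,p)
s=observe(); print(s)
E
```

```text
top {'vfov': 57.20399933236459, 'cx': 315.75356796789947, 'cy': 246.41242758459794, 'k1': -0.04553704661683219, 'extrinsics': array([[-0.07995333, -0.99678448, -0.00530715,  0.10462696],
       [-0.97484354,  0.07930249, -0.20830549,  0.5219573 ],
       [ 0.20805655, -0.01148107, -0.97804941,  0.91943399],
       [ 0.        ,  0.        ,  0.        ,  1.        ]])}
side {'vfov': 56.931331134229225, 'cx': 322.0008056894374, 'cy': 242.15147108810547, 'k1': -0.04403272573841514, 'extrinsics': array([[-0.99887996, -0.04265845,  0.0204715 ,  0.54468498],
       [-0.043458  ,  0.65599702, -0.75351133,  0.04331972],
       [ 0.01871438, -0.75355701, -0.65711612,  1.15622223],
       [ 0.        ,  0.        ,  0.        ,  1.        ]])}
{'time_s': 0.1, 'joint_positions': array([-1.34800996e+00,  3.20242770e-01,  1.56556053e+00,  1.97246344e-06,
        1.25742715e+00, -1.99827472e-02]), 'qvel': array([-0.00089086, -0.00193643, -0.00059328,  0.00151083,  0.00157825,
       -0.0010647 ]), 'effort': array([ 1.26889149e-04, -4.13333094e+01, -2.32508934e+01,  7.29175843e-02,
        4.21757600e-02, -6.47381898e-05]), 'ee_pos': array([ 0.1382022 , -0.5579881 ,  0.40399426]), 'tool_rot': array([-3.11685914e+00, -3.80206787e-01,  2.57357669e-04]), 'ft_force': array([0.26457329, 0.59684431, 0.26541032]), 'moment': array([-0.02286957, -0.04341507, -0.00888245]), 'grasp_force': 0.0, 'opening': 0.09093175591007793}
```

View pics/top0.png

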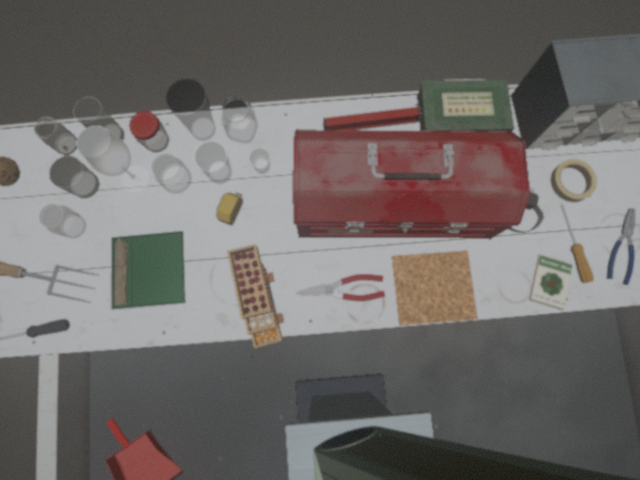

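View pics/side0.png

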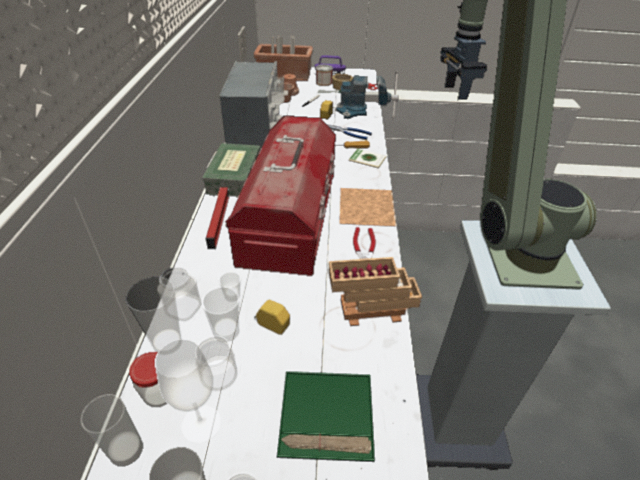

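The top view shows the pile at about (255,295), its long axis roughly along world x, the carrier at (148,270) with labels on its left, the mat at (435,288), secateurs at (345,287) and tape at (229,208). I'll zoom in next.

Run:
```python
import cv2,numpy as np
a=cv2.imread("pics/top0.png");b=cv2.imread("pics/side0.png")
c1=cv2.resize(a[230:355,215:300],None,fx=4.7,fy=4.7,interpolation=cv2.INTER_CUBIC)
c2=cv2.resize(b[245:335,315:430],None,fx=3.4,fy=3.4,interpolation=cv2.INTER_CUBIC)
print(c1.shape,c2.shape)
h=max(c1.shape[0],c2.shape[0])
o=np.zeros((h,c1.shape[1]+c2.shape[1],3),np.uint8);o[:c1.shape[0],:c1.shape[1]]=c1;o[:c2.shape[0],c1.shape[1]:]=c2
cv2.imwrite("pics/z0.png",o);print(o.shape)
```

```text
(588, 400, 3) (306, 391, 3)
(588, 791, 3)
```

View pics/z0.png

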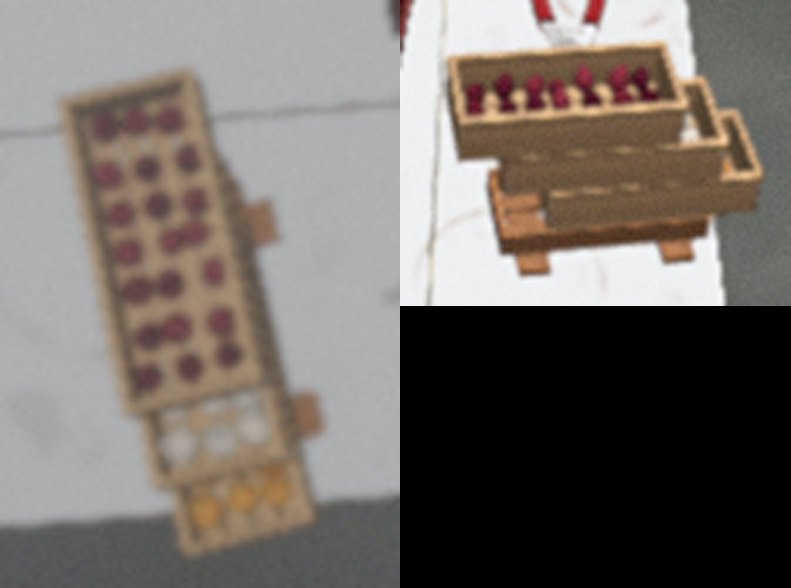

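Seen clearly: shallots on top (rim corners in the top picture at about (228,251), (256,244.5), (272.4,312), (243.7,317.7)), garlic then onions stepping towards the robot. So stand +x points away from the robot. Now localise.

```bash
cat > vis.py <<'E'
import cv2,numpy as np
from workcell import eyes
def params(n):
    p=eyes.camera_params(n); f=240/np.tan(np.radians(p["vfov"]/2))
    K=np.array([[f,0,p["cx"]],[0,f,p["cy"]],[0,0,1]]); return K,np.array([p["k1"],0,0,0,0.]),p["extrinsics"]
def toplane(n,px,z):
    K,d,E=params(n); q=cv2.undistortPoints(np.float64(px).reshape(-1,1,2),K,d).reshape(-1,2)
    R,t=E[:3,:3],E[:3,3]; c=-R.T@t; r=np.c_[q,np.ones(len(q))]@R
    return (c+r*((z-c[2])/r[:,2])[:,None])[:,:2]
def topix(n,P):
    K,d,E=params(n); return cv2.projectPoints(np.float64(P),cv2.Rodrigues(E[:3,:3])[0],E[:3,3],K,d)[0].reshape(-1,2)
def rect(n,mask,z):
    cs=cv2.findContours(mask,cv2.RETR_EXTERNAL,cv2.CHAIN_APPROX_NONE)[0]; c=max(cs,key=cv2.contourArea)
    P=toplane(n,c.reshape(-1,2),z); (cx,cy),(w,h),a=cv2.minAreaRect(np.float32(P*1000))
    return np.round([cx,cy,w,h,a],1)
E
python3 - <<'E'
from vis import *
im={n:cv2.imread(f"pics/{n}0.png") for n in("top","side")}
tc=np.array([[62,98],[192,68],[270,385],[135,412]])/4.7+[215,230]-.4
sc=np.array([[48,62],[268,45],[288,100],[62,125]])/3.4+[315,245]-.35
for n,c in(("top",tc),("side",sc)):
    P=toplane(n,c,.138);print(n,"shallot",P.mean(0).round(4),[np.linalg.norm(P[i]-P[i-1]).round(3) for i in range(4)],cv2.minAreaRect(np.float32(P*1000)))
# direction = long edges
P=toplane("top",tc,.138);v=(P[0]+P[1]-P[2]-P[3]);print("yaw",np.degrees(np.arctan2(v[1],v[0])))
P=toplane("side",sc,.138);v=(P[0]+P[3]-P[1]-P[2]);print("yaw side",np.degrees(np.arctan2(v[1],v[0])))
for z,c in((.066,[[190,552],[315,518]]),(.102,[[163,485],[287,455]])): 
    P=toplane("top",np.array(c)/4.7+[215,230]-.4,z);print("end mid",P.mean(0),np.linalg.norm(P[0]-P[1]))
for n in im:
    h=cv2.cvtColor(im[n],cv2.COLOR_BGR2HSV)
    g=cv2.inRange(h,(45,90,20),(85,255,200)); 
    if n=="top": g[:220]=0;g[:,200:]=0; m=cv2.inRange(h,(8,60,90),(25,255,255));m[:,:385]=0;m[:,485:]=0;m[:240]=0;m[330:]=0
    else: g[:365]=0; m=cv2.inRange(h,(5,60,90),(25,255,255));m[:,:335]=0;m[:,400:]=0;m[:183]=0;m[230:]=0
    k=np.ones((5,5));
    print(n,"carrier green",rect(n,g,.006)); print(n,"mat",rect(n,cv2.morphologyEx(m,cv2.MORPH_CLOSE,k),.004))
    cs=max(cv2.findContours(g,0,1)[0],key=cv2.contourArea)
    print("carrier box",cv2.boundingRect(cs))
    cs=max(cv2.findContours(cv2.morphologyEx(m,cv2.MORPH_CLOSE,k),0,1)[0],key=cv2.contourArea);print("mat box",cv2.boundingRect(cs))
E
```

```text
top shallot [0.4529 0.2004] [np.float64(0.139), np.float64(0.057), np.float64(0.14), np.float64(0.057)] ((452.45367431640625, 200.31101989746094), (142.21046447753906, 57.27328109741211), 10.446532249450684)
side shallot [0.4522 0.2069] [np.float64(0.054), np.float64(0.14), np.float64(0.049), np.float64(0.139)] ((451.9427490234375, 207.4539794921875), (139.8024139404297, 54.15796661376953), 10.579605102539062)
yaw 10.457605617739915
yaw side 11.056096029741418
end mid [0.32702772 0.17818338] 0.0575768402434457
end mid [0.35539426 0.1844107 ] 0.05490342985061999Traceback (most recent call last):
  File "<stdin>", line 18, in <module>
  File "vis.py", line 13, in rect
    cs=cv2.findContours(mask,cv2.RETR_EXTERNAL,cv2.CHAIN_APPROX_NONE)[0]; c=max(cs,key=cv2.contourArea)
                                                                            ~~~^^^^^^^^^^^^^^^^^^^^^^^^
ValueError: max() iterable argument is empty
```

Run:
```python
from vis import *
im={n:cv2.imread(f"pics/{n}0.png") for n in("top","side")}
H={n:cv2.cvtColor(im[n],cv2.COLOR_BGR2HSV) for n in im}
R={"top":dict(c=(100,220,195,320),m=(382,240,490,335)),"side":dict(c=(265,365,385,470),m=(330,180,402,232))}
pt={"top":dict(c=(160,270),m=(435,288),l=(121,270)),"side":dict(c=(330,405),m=(365,208),l=(330,443))}
for n in R:
    for k,z in(("c",.006),("m",.004)):
        x0,y0,x1,y1=R[n][k]; u,v=pt[n][k]; print(n,k,H[n][v,u],H[n][pt[n]["l"][1],pt[n]["l"][0]])
        # foreground: differs from grey bench by saturation
        S=H[n][:,:,1]; m=np.zeros(S.shape,np.uint8); m[y0:y1,x0:x1]=(cv2.GaussianBlur(S,(3,3),0)[y0:y1,x0:x1]>60)*255
        m=cv2.morphologyEx(cv2.morphologyEx(m,cv2.MORPH_OPEN,np.ones((3,3))),cv2.MORPH_CLOSE,np.ones((7,7)))
        print(rect(n,m,z)); cs=max(cv2.findContours(m,0,1)[0],key=cv2.contourArea);print(cv2.boundingRect(cs))
# wood rim of shallot in top: label colour
```

```text
top c [66 66 96] [ 18  44 117]
[515.3 440.4 121.8 156.2  89. ]
(128, 237, 53, 68)
top m [ 15 102 155] [ 18  44 117]
[ 422.9 -200.6  175.7  156.7   89.5]
(393, 252, 83, 73)
side c [ 67 108  90] [ 16  65 154]
[5.172e+02 4.583e+02 1.671e+02 1.686e+02 5.000e-01]
(278, 372, 96, 89)
side m [ 14 109 205] [ 16  65 154]
[ 421.6 -182.5  209.6  158.9   89.5]
(340, 188, 56, 44)
```

Run:
```python
from vis import *
a=cv2.imread("pics/top0.png").astype(int)
g=np.zeros((480,640),np.uint8); g[220:320,95:200]=((a[:,:,1]-a[:,:,0]>9))[220:320,95:200]*255
g=cv2.morphologyEx(cv2.morphologyEx(g,cv2.MORPH_OPEN,np.ones((3,3))),cv2.MORPH_CLOSE,np.ones((15,15)))
print(rect("top",g,.006),cv2.boundingRect(g))
P=toplane("top",[[111,238],[183,231.5],[185,301.5],[113,308]],.006);print(P.round(4),P.mean(0))
# labels in both views: brown blob
h=cv2.cvtColor(cv2.imread("pics/side0.png"),cv2.COLOR_BGR2HSV)
m=np.zeros((480,640),np.uint8);m[425:465,265:385]=cv2.inRange(h,(5,30,60),(28,255,255))[425:465,265:385];print("labels side",rect("side",m,.019))
# secateurs in top: red; tape
s=cv2.cvtColor(cv2.imread("pics/top0.png"),cv2.COLOR_BGR2HSV)
m=cv2.inRange(s,(170,90,60),(180,255,255))|cv2.inRange(s,(0,90,60),(6,255,255));m[:265]=0;m[:,:290]=0;m[:,390:]=0;m[305:]=0
print("secateur handles",rect("top",m,.016))
m=cv2.inRange(s,(18,90,60),(32,255,255));m[:185]=0;m[230:]=0;m[:,:210]=0;m[:,250:]=0
print("tape",rect("top",m,.06))
```

```text
[517.4 456.6 165.7 166.    0.8] (112, 233, 72, 75)
[[0.5988 0.5434]
 [0.6004 0.371 ]
 [0.4352 0.3694]
 [0.433  0.5362]] [0.51686274 0.45501362]
labels side [516.7 519.5  27.5 153.3  89. ]
secateur handles [414.4 -36.5  88.5  14.   88.7]
tape [634.8 255.6  34.2  63.3  65.3]
```

Pile yaw is about 10.6° and all three trays agree on the stand line. Carrier bay origin ≈ (0.517, 0.439) and the mat ≈ (0.423, -0.2006). Next step: approach and grip the shallots.

```bash
cat > rob.py <<'E'
import numpy as np, json
from scipy.spatial.transform import Rotation as Ro
from workcell import arm, planner, observe
YS=np.radians(10.6); YM=np.radians(-0.5); YC=np.radians(0.5)
STAND=np.array([.4232,.1968]); MAT=np.array([.423,-.2006]); CAR=np.array([.517,.439])
GZ=.012+.191   # TCP above tray origin
def att(y): return (Ro.from_euler("z",y)*Ro.from_euler("x",np.pi)).as_rotvec()
def loc(o,y,dx,dy): return o+np.array([np.cos(y)*dx-np.sin(y)*dy,np.sin(y)*dx+np.cos(y)*dy])
def go(xy,z,y=None,rate=.2,th=None):
    return arm.move_straight([xy[0],xy[1],z],rate=rate,attitude=None if y is None else att(y),threshold=th)
def rep(s=""):
    o=observe(); print(s,"t",round(o["time_s"],1),"p",o["ee_pos"].round(4),"f",o["ft_force"].round(1),"m",o["moment"].round(2),"open",round(o["opening"],4),"g",round(o["grasp_force"],1),flush=True)
    return o
E
python3 - <<'E'
from rob import *
for a in (YS,YS+np.pi): 
    for xy,z in((STAND,.45),(CAR,.3),(MAT,.3)): 
        q=planner.inverse_kinematics([*xy,z],att(a)); print(None if q is None else np.round(q,2))
p=loc(STAND,YS,.03,0)
go(p,.45,YS,rate=.3); rep("above")
go(p,.096+GZ,rate=.15); rep("down")
arm.grab(6); rep("grab")
E
```

```text
[ 0.41  0.12  1.71 -0.    1.31  1.8 ]
[ 0.69  0.55  1.45 -0.    1.13  2.07]
[-0.47  0.25  1.96 -0.    0.93  0.92]
[ 0.41  0.12  1.71  0.    1.31 -1.35]
[ 0.69  0.55  1.45  0.    1.13 -1.07]
[-0.47  0.25  1.96 -0.    0.93 -2.22]
above t 3.0 p [0.4525 0.2017 0.45  ] f [ 0.1 -0.4  0.4] m [-0.06  0.07  0.01] open 0.0914 g 0.0
down t 4.2 p [0.453  0.2024 0.2997] f [-0.6 -0.  -0. ] m [-0.01  0.02 -0.02] open 0.0912 g 0.0
grab t 4.7 p [0.4527 0.2023 0.2992] f [-0.6  0.4  1.6] m [-0.04  0.03 -0.04] open 0.0606 g 5.9
```

```bash
cat >> rob.py <<'E'
def lift(z): 
    p=observe()["ee_pos"]; arm.grab(25); go(p[:2],z,rate=.12); rep("lifted")
def put(xy,zo,y,zc,tol=.003,rate=.25):
    go(xy,zc,y,rate=rate); go(xy,zo+GZ+.012,rate=.15); rep("near")
    h=go(xy,zo+GZ-tol,rate=.02,th=5); rep("touch %s"%h)
def release(zc):
    arm.gripper_open(); p=observe()["ee_pos"]; go(p[:2],zc,rate=.2); rep("released")
E
python3 - <<'E'
from rob import *
from vis import *
arm.grab(25); p=loc(STAND,YS,.03,0)
go(p,.37,rate=.12); rep("lifted")
put(loc(MAT,YM,0,-.05),.004,YM,.37); release(.40)
go(STAND,.40,YS,rate=.3); go(STAND,.06+GZ,rate=.15); rep("down"); arm.grab(6); rep("grab")
cv2.imwrite("pics/s1.png",cv2.resize(eyes.camera("side")[170:360,300:440],None,fx=4,fy=3))
E
```

```text
lifted t 5.7 p [0.4523 0.2022 0.3691] f [ 0.3 -0.1 -2.9] m [-0.    0.03 -0.01] open 0.0603 g 24.8
near t 8.8 p [ 0.423  -0.2508  0.2197] f [-0.4 -0.4 -3. ] m [-0.02 -0.03 -0.  ] open 0.0604 g 24.8
touch True t 9.4 p [ 0.4225 -0.2506  0.2071] f [-0.3 -1.4  3.5] m [ 0.02  0.07 -0.04] open 0.0598 g 24.8
released t 11.2 p [ 0.4217 -0.2501  0.3989] f [-0.6  1.2  0.7] m [-0.    0.02  0.04] open 0.0911 g 0.0
down t 13.9 p [0.4236 0.1968 0.2637] f [ 0.3 -0.8 -0.5] m [ 0.01  0.01 -0.02] open 0.0912 g 0.0
grab t 14.5 p [0.4233 0.1968 0.2632] f [-0.6 -0.5  2.8] m [-0.06  0.05 -0.02] open 0.0603 g 5.9
```

View pics/s1.png

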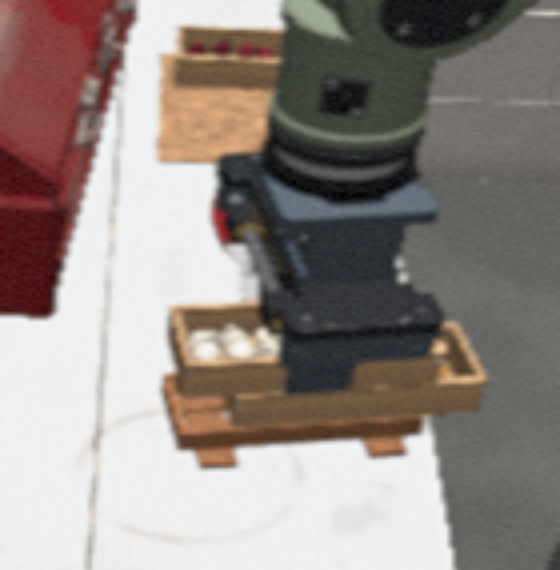

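The shallots lie at the far side of the mat (crop ≈(230,50)) and the fingers grip the garlic at mid-length. Next, garlic goes to the near half of the mat and onions to the carrier.

Run:
```python
from rob import *
from vis import *
arm.grab(25); go(STAND,.34,rate=.12); rep("lifted")
put(loc(MAT,YM,0,.05),.004,YM,.34); release(.37)
go(STAND,.37,YS,rate=.3)
cv2.imwrite("pics/t2.png",eyes.camera("top")); cv2.imwrite("pics/s2.png",eyes.camera("side"))
p=loc(STAND,YS,-.03,0); go(p,.30,rate=.2); go(p,.024+GZ,rate=.12); rep("down"); arm.grab(6); rep("grab")
arm.grab(25); go(p,.33,rate=.12); rep("lifted")
put(CAR,.003,YC,.33); release(.35)
go(STAND-[.02,.45],.40,YM,rate=.3)
cv2.imwrite("pics/t3.png",eyes.camera("top")); cv2.imwrite("pics/s3.png",eyes.camera("side"))
a=cv2.imread("pics/t3.png")
o=np.hstack([cv2.resize(a[215:355,95:295],None,fx=3,fy=3)]);cv2.imwrite("pics/z3.png",o)
rep()
```

```text
lifted t 15.5 p [0.4228 0.1966 0.339 ] f [ 0.  -0.5 -3.5] m [ 0.01 -0.03  0.06] open 0.0604 g 24.7
near t 18.0 p [ 0.4239 -0.1506  0.2197] f [ 0.4  0.4 -4. ] m [-0.03 -0.02  0.05] open 0.0609 g 24.7
touch True t 18.6 p [ 0.4234 -0.1506  0.2071] f [1.3 0.6 4. ] m [ 0.    0.   -0.08] open 0.0603 g 24.8
released t 20.2 p [ 0.4223 -0.1502  0.369 ] f [0.3 0.6 0.1] m [ 0.02  0.04 -0.02] open 0.091 g 0.0
down t 22.9 p [0.3944 0.1915 0.2277] f [ 0.8  0.4 -0.2] m [-0.    0.   -0.01] open 0.0915 g 0.0
grab t 23.5 p [0.3938 0.1913 0.2272] f [ 0.5 -0.2  2.8] m [-0.07  0.05 -0.02] open 0.0597 g 6.0
lifted t 24.7 p [0.3933 0.1911 0.3291] f [-0.3  0.9 -4.2] m [ 0.02 -0.03  0.01] open 0.0598 g 25.0
near t 26.9 p [0.5174 0.4392 0.2192] f [-0.3  0.1 -3.4] m [-0.    0.01  0.03] open 0.0599 g 25.0
touch True t 27.5 p [0.517  0.439  0.2062] f [-0.2  0.   4.5] m [ 0.03  0.07 -0.04] open 0.0598 g 25.0
released t 29.0 p [0.516  0.4382 0.3486] f [-0.2 -0.7 -0.7] m [-0.01  0.01 -0.03] open 0.0914 g 0.0
 t 31.6 p [ 0.4033 -0.2526  0.4   ] f [-0.2 -0.3 -0.4] m [ 0.01  0.06 -0.06] open 0.0913 g 0.0
```

View pics/z3.png

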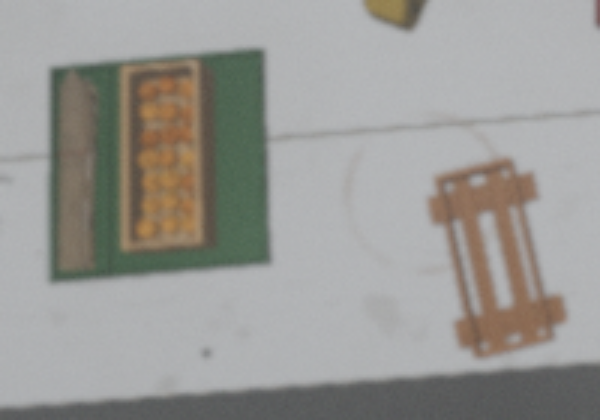

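View pics/s3.png

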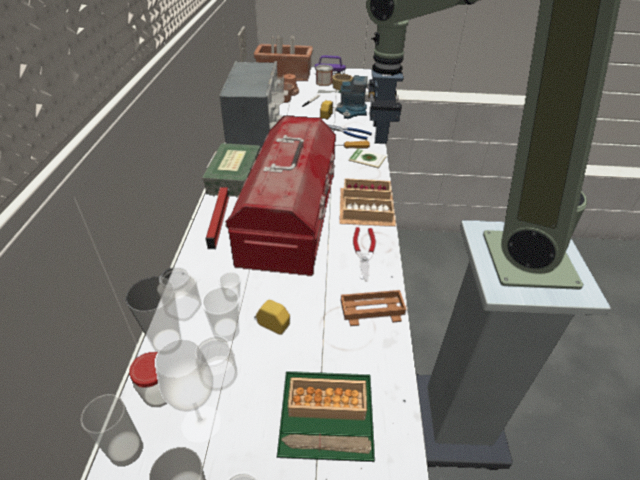

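The onion tray is flat in the bay, parallel to the labels (crop ≈(165,155)). The empty stand is visible with rim corners at crop (437,176), (513,159), (553,338), (477,356), and both trays are side by side on the mat. I'll check the stand centre before returning the trays.

Run:
```python
from vis import *
P=toplane("top",np.array([[437,176],[513,159],[553,338],[477,356]])/3+[95,215]-.33,.030)
v=P[0]+P[1]-P[2]-P[3];print(P.mean(0),np.degrees(np.arctan2(v[1],v[0])),[np.linalg.norm(P[i]-P[i-1]).round(4) for i in range(4)])
b=cv2.imread("pics/side3.png") if 0 else cv2.imread("pics/s3.png")
o=np.vstack([cv2.resize(b[280:335,330:415],None,fx=7,fy=6,interpolation=cv2.INTER_CUBIC),cv2.resize(b[170:232,330:415],None,fx=7,fy=4,interpolation=cv2.INTER_CUBIC)]);print(o.shape)
cv2.imwrite("pics/z4.png",o)
# shallot/garlic/onion tray centres by wood rim masks (top, t3)
t=cv2.imread("pics/t3.png");h=cv2.cvtColor(t,cv2.COLOR_BGR2HSV)
m=np.zeros((480,640),np.uint8);m[220:305,132:170]=cv2.inRange(h,(8,60,60),(25,255,255))[220:305,132:170]
print("onion",rect("top",cv2.morphologyEx(m,cv2.MORPH_OPEN,np.ones((2,2))),.045))
```

```text
[0.42286565 0.19601429] 9.399053508652377 [np.float64(0.1369), np.float64(0.0582), np.float64(0.1363), np.float64(0.0568)]
(578, 595, 3)
onion [5.132e+02 4.344e+02 1.409e+02 6.520e+01 2.000e-01]
```

View pics/z4.png

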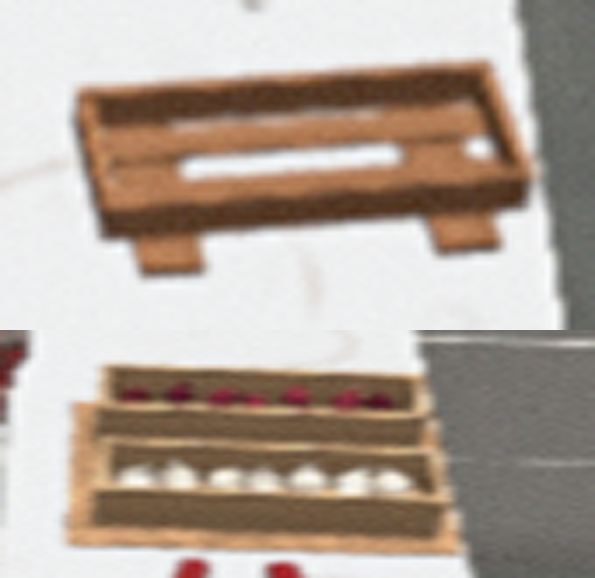

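```bash
sed -i 's/YS=np.radians(10.6)/YS=np.radians(10.3)/' rob.py
python3 - <<'E'
from rob import *
from vis import *
g=loc(MAT,YM,0,.05)
go(g,.36,YM,rate=.25); go(g,.004+GZ,rate=.15); arm.grab(6); rep("grab"); arm.grab(25); go(g,.34,rate=.15); rep("lifted")
p=loc(STAND-[0,.0004],YS,-.03,0)
put(p,.024,YS,.34)
cv2.imwrite("pics/s5.png",eyes.camera("side")); cv2.imwrite("pics/t5.png",eyes.camera("top"))
E
```

```text
grab t 33.9 p [ 0.4235 -0.1506  0.2072] f [-0.8 -0.1  2.5] m [0.08 0.1  0.04] open 0.0602 g 5.9
lifted t 35.2 p [ 0.423  -0.1504  0.3389] f [ 0.1 -1.  -4. ] m [ 0.03 -0.02 -0.06] open 0.0601 g 24.8
near t 37.5 p [0.3942 0.191  0.2396] f [-0.   0.2 -2.8] m [ 0.02 -0.03 -0.03] open 0.0602 g 24.8
touch True t 38.1 p [0.3936 0.191  0.2271] f [-0.1 -0.1  4.2] m [-0.03 -0.02 -0.13] open 0.0604 g 24.8
```

Contact came at exactly the seated height (0.227). Now the shallots, level 2, straight above the stand.

Run:
```python
from rob import *
from vis import *
release(.37)
g=loc(MAT,YM,0,-.05)
go(g,.38,YM,rate=.3); go(g,.004+GZ,rate=.15); arm.grab(6); rep("grab"); arm.grab(25); go(g,.36,rate=.15); rep("lifted")
put(STAND-[0,.0004],.060,YS,.36)
z=observe()["ee_pos"][2]; print("seat err",z-.060-GZ)
if z<.266:
    release(.40); go(MAT,.42,YM,rate=.3)
    t=eyes.camera("top");s=eyes.camera("side");cv2.imwrite("pics/t6.png",t);cv2.imwrite("pics/s6.png",s)
    c1=cv2.resize(t[215:355,95:395],None,fx=2.6,fy=2.6,interpolation=cv2.INTER_CUBIC)
    c2=cv2.resize(s[255:335,320:430],None,fx=2.9,fy=2.9,interpolation=cv2.INTER_CUBIC)
    o=np.zeros((c1.shape[0]+c2.shape[0],780,3),np.uint8);o[:c1.shape[0]]=c1;o[c1.shape[0]:,:c2.shape[1]]=c2;cv2.imwrite("pics/z6.png",o);print(o.shape)
rep()
```

```text
released t 39.7 p [0.3926 0.1906 0.3691] f [-0.2  0.4  0.2] m [0.01 0.04 0.02] open 0.0913 g 0.0
grab t 43.2 p [ 0.4226 -0.2506  0.2072] f [ 0.1 -0.4  0.8] m [0.06 0.05 0.  ] open 0.0602 g 5.9
lifted t 44.6 p [ 0.4222 -0.2504  0.359 ] f [-0.7  0.3 -2.9] m [ 0.01 -0.02 -0.02] open 0.0599 g 24.8
near t 47.3 p [0.4237 0.1964 0.2756] f [ 0.6 -0.6 -2.6] m [ 0.06 -0.05 -0.02] open 0.0603 g 24.8
touch True t 47.9 p [0.4232 0.1964 0.2631] f [-0.8  0.1  4.2] m [-0.02  0.04 -0.13] open 0.0604 g 24.9
seat err 8.754207131678182e-05
released t 49.4 p [0.4223 0.196  0.399 ] f [ 0.4 -0.6 -1.5] m [0.05 0.02 0.01] open 0.0915 g 0.0
(596, 780, 3)
 t 50.9 p [ 0.423  -0.1996  0.4199] f [ 0.3  0.3 -0.7] m [ 0.04  0.08 -0.01] open 0.0917 g 0.0
```

View pics/z6.png

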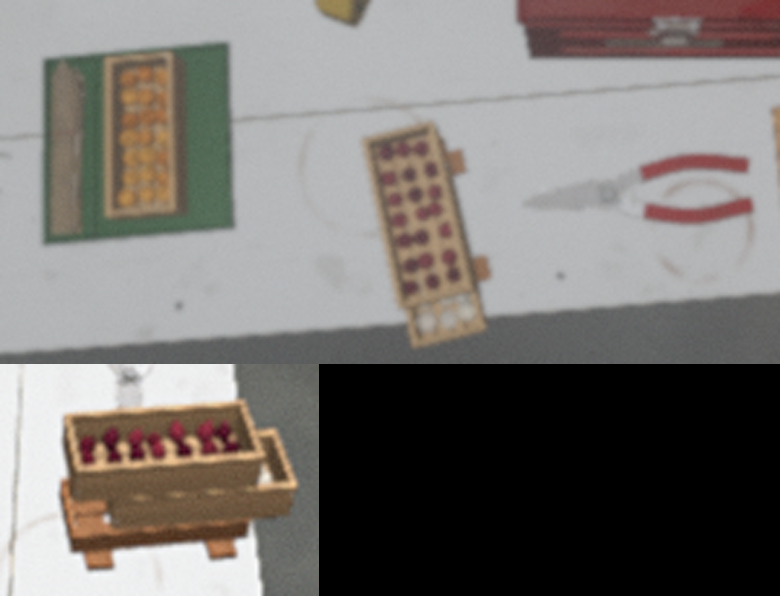

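The picture shows the shallots straight above the stand (≈(425,215)), the garlic stepped 30 mm towards the robot below them (≈(447,320)), and the onions in the bay (≈(140,135)). All are level, and the secateurs and tape are untouched.

```bash
python3 -c "
from workcell import arm
arm.job_done()"
```

```text
the job is handed in; nothing more can be done
```

The job is done and handed in at about 51 s: the onion tray lies in the carrier bay along the labels, the garlic is seated on the stand one step towards the robot with the shallots seated straight above the stand, and the secateurs and tape measure were not touched.

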